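# Put the loaded tea tray away under the shelf stand

### The job

Put the tea tray away with the glass mug and the sugar bowl standing on it: slide it along the table, without lifting it, under whichever of the two shelf stands has the headroom for the mug, and push it straight in until it rests against that stand's stop rail, which is out of sight and has to be felt for. Do not let the mug or bowl knock against a stand or fall over, do not shove the stands or upset what is on top of them, and leave everything else where it is.

Things in the scene. Friction and masses are not known exactly. Their poses are not given: they have to be found in the camera images.
- tray: small wooden tea tray without handles, 160 mm (its x) by 180 (its y), floor 6 thick, rim 8 thick all round and 28 high. Origin: centre of its underside; x towards the end that goes in first, z up. About 0.9 kg loaded; takes roughly 4 to 7 N to slide.
- tray_near_rim (a point): middle of the top of the tray's near rim (tray frame x -76, z 28), outer face 4 nearer the robot. At least 50 mm of clear tray floor lies between this rim and the mug and bowl, room for one finger.
- mug: clear glass mug standing on the tray, 68 mm across, 80 tall (its mouth 86 above the table), handle to its own +y reaching 59 from the axis. Origin: centre of its underside. 0.25 kg, varies.
- sugar_bowl: white lidded china sugar bowl standing on the tray beside the mug, 50 mm across, 58 tall. Origin: centre of its underside. 0.2 kg.
- tall_stand: the taller shelf stand, 114 mm high, 98 clear beneath its top board: the only one the mug passes under. Loose, about 1.6 kg, plywood: 200 deep, 250 wide, side panels 15 thick (220 clear between), top board 16 thick, closed back. Origin: centre of its underside; x points inward, y across, z up. With the teapot on it, it starts to slide at about 12 to 18 N.
- tall_mouth (a point): middle of the tall stand's front edge, at table height (stand frame x -100). Inside, right across the back, runs a rigid wooden stop rail (6 to 30 above the table), screwed through slots at a setting that is not measured: a tray resting against it has its near edge somewhere from 12 to 40 mm in front of this edge.
- low_stand: the lower shelf stand, 82 mm high, only 66 clear beneath its top board; beside the taller one, left or right. Loose, about 1.6 kg, plywood: 200 deep, 250 wide, side panels 15 thick (220 clear between), top board 16 thick, closed back. Origin: centre of its underside; x points inward, y across, z up.
- teapot: white teapot with a tan bow handle, 120 mm across, spout to its own +y, 170 tall to the top of the bow, standing on the tall stand. Origin: centre of its underside. 0.9 kg.
- caddy: square metal tea caddy, 70 by 70 by 106 mm, on the low stand. Origin: centre of its underside.
- honey: honey jar, 60 mm across, 85 tall, on the table in front of the stands, on the other side from the tray. Origin: centre of its underside.
- biscuit_tin: round biscuit tin, 130 mm across, 74 tall, on the low stand. Origin: centre of its underside.
- spare_mug: a second glass mug like the first, standing alone on the table to the left of the stands. Origin: centre of its underside.
- vase: glass vase of white tulips, 124 mm across (blooms 230), about 280 tall, on the table right of the stands. Origin: centre of its underside.
Mind the look-alikes: they are no part of the job. Of the things like the tray, leave any that is purple; of the rest the larger one is meant.

How it is judged:
By the outcome, as a careful person would: the job done as asked, in the order asked, and still so for the second after the job is handed in, with the robot touching nothing.
It also fails if it takes over 72 s, if anything falls off the work surface, if the arm or the gripper's body presses on something with over 40 N, if the wrist force passes 120 N, or if a joint passes its speed limit or range.

### The arm

A 6-joint arm with a two-finger parallel gripper is mounted at the origin on the work surface. World frame = base frame: x ahead of the robot, y to its left, z up, the work surface at z = 0. Lengths are in mm, angles in rad, forces in N, time in s.
With the tool pointing down it reaches from about 275 to 1000 mm from the base axis. Payload 8.4 kg.
Tool frame: the origin (TCP) lies at the very end of the fingers, on their centre line; the grasp point (between the pads) lies 19 mm behind it; z points along the fingers, y is the line along which they close (so a half turn about z gives the same grasp; the last joint's range is limited). The gripper opens to 85 mm and grips with 20 to 120 N. Pads are 22 mm wide; open, the fingers measure 114 mm over their backs; the gripper's body (76 mm by 85 mm) begins 54 mm behind the grasp point. The pads swing forward as they close: fully open they stand 13 mm farther back than shut.
Start: joints at [-1.151, 0.353, 1.633, -0, 1.155, -0.002], TCP at [255.876, -570.224, 231.281] pointing down, gripper open.
Joint ranges: [-2.63, 2.63], [-0.92, 2.1], [0.06, 2.66], [-1.3, 4.44], [0, 2.69], [-3.02, 3.02]. Speed limits (rad/s): [2.22, 2.22, 2.79, 3.14, 3.14, 3.14].

### API

Orientations are given as [roll, pitch, yaw] about the fixed x, y, z axes, in that order (R = Rz(yaw) Ry(pitch) Rx(roll)).
In Python, from rig import sensors, grab_frame, camera_params, order gives the robot as it stands. The module is installed in compiled form; this text tells all that it offers.
- The arm moves only by the tool move_arm, never from a script. Its argument "motion" is a list of rows, each a list of 7 numbers: the turn, a rotation vector about the tool's x, y, z in rad, then the shift along the tool's x, y, z in m, then the finger opening in m, from 0 to 0.0854. A call has 1 to 8 rows; each row is the pose to reach, as a shift and turn from the pose commanded when the call began, along the tool's axes at that moment; what a row does not reach only later rows make up. A row lasts 1/8 s, in which the tool goes at most 62.5 mm and 10.7 degrees, less where a joint would pass 70% of its speed; a pose out of reach is approached as far as the arm can. A call with a gripper value outside its range is refused whole. The fingers move at their own pace and stop on an object; "grip_force" is the grip in N (left out, the last holds). Time passes only in rows, so rows that repeat a pose let the fingers close. It gives the time, the measured TCP pose, the force, the opening and the grip force at its end, in the units of the state.
- sensors.sense(): the state, without advancing time (a new reading comes with each control period).
- grab_frame(name): name is "scene" or "top" or "wrist"; returns (picture, depth): 420x560x3 uint8, red, green, blue; 420x560 float32, mm along the optical axis (not along the pixel's ray), 0 where there is no reading.
- camera_params(name): a dict with "camera_matrix" (3x3 intrinsics, pixels), "k1" (the pictures are not rectified: a ray, as slopes to the right and down, at radius r is drawn at 1 + k1 r^2 times it, then the intrinsics apply), "world_from_camera" (4x4, takes a point from camera to world coordinates). Camera axes: x right, y down, z forward; pixel columns grow to the right and rows downward; lengths in mm; the calibration is good to about 2 mm. A picture is of the moment at which its call begins: read the wrist's pose just before it. camera_params takes no time and is no camera call; for the wrist camera it gives the pose at the moment of the call.
- order.sign_off(): hands the job in; it is judged then, once.
The state is a dict: "clock": time; "qpos": joint angles; "qvel": joint speeds; "joint_efforts": joint torques, N m; "eef_pos": TCP position; "tcp_rot": TCP orientation; "contact_force": force on the tool from outside, world axes, zero at the start; "wrist_torque": the same for the moment, N m; "opening": opening from 0.0 (shut) to 1.0 (fully open); "grasp_force": force on a finger pad.
Only numpy, scipy, OpenCV 4.12 (cv2) and the standard library are available. Lean on these libraries where they do the work, as an engineer would, in place of code of your own. Each camera call takes 0.05 s, during which the arm holds its last target. There are 200 camera calls.

## Working session

There is one attempt and no reset: what is moved stays moved. The work goes in short steps, Python scripts to look and compute and a tool call to move; the robot and the scene stay as the last step left them, time stands still between calls to the robot, and variables do not carry over. Pictures are saved under pics/ and viewed, at most 10 in all, crops included, and the job is handed in when it is done.

Besides the shell and the picture viewer there is one more tool, called after "Emit:" as name(argument=value, ...), one argument or row to a line, values as JSON. move_arm: Moves the arm, as the interface text tells. Its arguments: {"type":"object","properties":{"motion":{"type":"array","items":{"type":"array","items":{"type":"number"}}},"grip_force":{"type":"number"}},"required":["motion"]}

```bash
mkdir -p pics
cat > h.py <<'E'
import numpy as np, cv2, json
from rig import sensors, grab_frame, camera_params, order
def save(name,f):
    p,d=grab_frame(name); P=camera_params(name)
    cv2.imwrite(f'pics/{f}.png',p[:,:,::-1]); np.savez(f'pics/{f}.npz',p=p,d=d,K=P['camera_matrix'],k1=P['k1'],T=P['world_from_camera'])
def load(f): return np.load(f'pics/{f}.npz')
def ray(c,uv):
    uv=np.asarray(uv,float).reshape(-1,1,2)
    s=cv2.undistortPoints(uv,c['K'],np.array([float(c['k1']),0,0,0]))[:,0]
    return np.c_[s,np.ones(len(s))]@c['T'][:3,:3].T, c['T'][:3,3]
def onz(c,uv,z):
    r,o=ray(c,uv); return o+r*((z-o[2])/r[:,2])[:,None]
def cloud(c):
    h,w=c['d'].shape; v,u=np.mgrid[:h,:w]
    r,o=ray(c,np.c_[u.ravel(),v.ravel()])
    return (o+r*c['d'].reshape(-1,1)).reshape(h,w,3)
E
python3 -c "
from h import *
save('scene','s0');save('top','t0')
print(camera_params('top'),camera_params('scene'),sensors.sense())"
```

```text
{'camera_matrix': array([[419.40816029,   0.        , 280.88135566],
       [  0.        , 419.40816029, 215.12233551],
       [  0.        ,   0.        ,   1.        ]]), 'k1': -0.13288879733753822, 'world_from_camera': array([[ 4.44700430e-02, -9.78811538e-01,  1.99875935e-01,
         2.91444395e+02],
       [-9.99010214e-01, -4.33698998e-02,  9.88147392e-03,
         1.01853914e+01],
       [-1.00350141e-03, -2.00117530e-01, -9.79771385e-01,
         1.09951008e+03],
       [ 0.00000000e+00,  0.00000000e+00,  0.00000000e+00,
         1.00000000e+00]])} {'camera_matrix': array([[395.16323917,   0.        , 276.76730726],
       [  0.        , 395.16323917, 211.91516293],
       [  0.        ,   0.        ,   1.        ]]), 'k1': 0.03764318787593875, 'world_from_camera': array([[-3.45673233e-01,  7.49345321e-01, -5.64793419e-01,
         1.06036067e+03],
       [ 9.38322130e-01,  2.71001550e-01, -2.14731789e-01,
         2.27035395e+02],
       [-7.84836908e-03, -6.04185195e-01, -7.96805279e-01,
         9.18532031e+02],
       [ 0.00000000e+00,  0.00000000e+00,  0.00000000e+00,
         1.00000000e+00]])} {'clock': 0.1, 'qpos': array([-1.15137181e+00,  3.53585332e-01,  1.63403286e+00,  1.18013693e-05,
        1.15520656e+00, -2.37498161e-03]), 'qvel': array([ 3.85658300e-04, -2.48593003e-03, -2.36827293e-03, -3.71557622e-04,
        4.31666064e-04, -2.05969182e-05]), 'joint_efforts': array([-1.17468466e-03, -6.06358838e+01, -3.42819536e+01, -1.84203427e-04,
        4.00821518e-03,  1.43917885e-05]), 'eef_pos': array([ 255.72583316, -569.83497654,  230.64424256]), 'tcp_rot': array([-3.14036058e+00, -1.37171374e-05,  4.21794718e-01]), 'contact_force': array([0.17173536, 0.50508698, 0.55558554]), 'wrist_torque': array([-2.83444955e-02, -1.37245913e-02,  9.87570847e-05]), 'grasp_force': 0.0, 'opening': 1.0024418046360823}
```

View pics/t0.png

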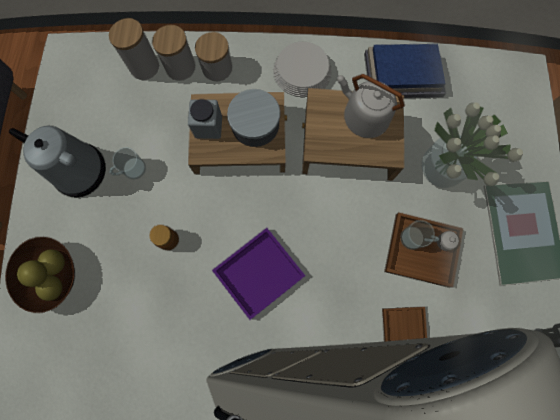

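View pics/s0.png

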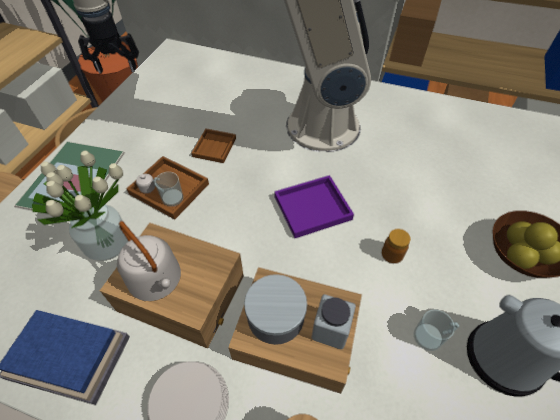

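The top view shows the loaded tray at about (424,248) with the mug (418,235) and bowl (450,240). The tall stand with the teapot is at (355,125), the low stand at (237,130). The decoys are the purple tray (258,272) and a small tray (405,323). The scene view confirms this.

```bash
cat > m.py <<'E'
from h import *
def rect(P2):
    r=cv2.minAreaRect(P2.astype(np.float32)); return r, cv2.boxPoints(r)
def meas(f='t0',tr=(340,190,480,300),tz=28):
    c=load(f); X=cloud(c); p=c['p']; hsv=cv2.cvtColor(p,cv2.COLOR_RGB2HSV)
    br=((hsv[...,0]<22)&(hsv[...,1]>75)).astype(np.uint8)
    out={}
    for n,(a,b,cc,d),z in (('tray',tr,tz),('tall',(295,75,412,172),114),('low',(180,85,292,172),82)):
        m=np.zeros_like(br); m[b:d,a:cc]=br[b:d,a:cc]
        if n!='tray': m&=(abs(X[...,2]-z)<6).astype(np.uint8)
        k,lab,st,_=cv2.connectedComponentsWithStats(m); i=1+st[1:,4].argmax()
        v,u=np.nonzero(lab==i)
        W=onz(c,np.c_[u,v],z)[:,:2]; r,bx=rect(W)
        print(n,st[i],'z',np.median(X[...,2][lab==i]).round(1),np.round(r[0],1),np.round(r[1],1),round(r[2],2)); print(bx.round(1).tolist())
    return c,X
if __name__=='__main__':
    c,X=meas()
    for uv in [(418,235),(450,240),(165,237),(129,163)]: print(uv,X[uv[1],uv[0]].round())
    # points above the tray rim: mug & bowl
    q=X[200:290,380:470]; m=(q[...,2]>45)&(q[...,2]<100)&(q[...,0]>200); v,u=np.nonzero(m)
    print(len(v), q[m].min(0).round(),q[m].max(0).round())
    b=(q[...,2]>55)&(q[...,2]<68); print('bowlish',np.median(q[b],0).round())
    img=cv2.resize(c['p'][190:300,370:480,::-1],None,fx=5,fy=5,interpolation=cv2.INTER_CUBIC); cv2.imwrite('pics/crop.png',img)
E
python3 m.py
```

```text
tray [ 385  213   74   74 2706] z 7.0 [ 436.  -356.6] [182.4 160.4] 78.34
[[339.1000061035156, -429.79998779296875], [496.1000061035156, -462.20001220703125], [533.0, -283.5], [375.8999938964844, -251.10000610351562]]
tall [ 304   88  100   81 5091] z 113.8 [ 727.5 -156.1] [249.5 203.8] 88.37
[[622.0999755859375, -277.8999938964844], [825.7999877929688, -283.70001220703125], [832.9000244140625, -34.29999923706055], [629.0999755859375, -28.600000381469727]]
low [ 189   92   96   74 3161] z 81.6 [726.2 146.4] [202.5 247.2] 3.52
[[617.5, 263.6000061035156], [632.7000122070312, 16.799999237060547], [834.7999877929688, 29.299999237060547], [819.7000122070312, 276.0]]
(418, 235) [ 475. -345.   15.]
(450, 240) [ 458. -414.   60.]
(165, 237) [431. 304.  84.]
(129, 163) [643. 449.  10.]
641 [ 435. -441.   45.] [ 500. -295.   90.]
bowlish [ 462. -356.   62.]
```

View pics/crop.png

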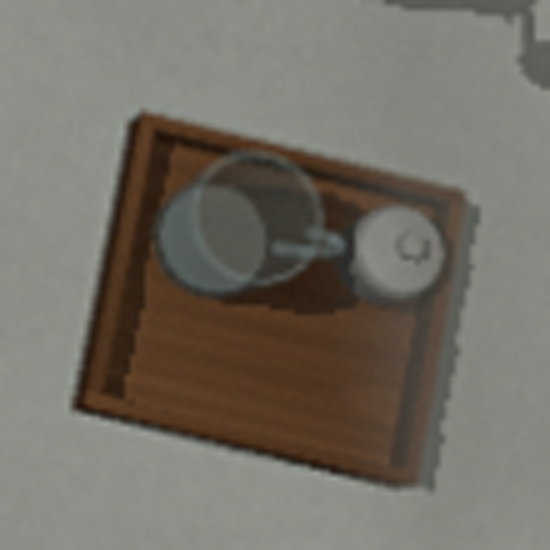

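```bash
cat >> h.py <<'E'
from scipy.spatial.transform import Rotation as Rn
def delta(pos,rpy,s=None):
    s=s or sensors.sense(); R=Rn.from_euler('xyz',s['tcp_rot']); T=Rn.from_euler('xyz',rpy)
    rv=(R.inv()*T).as_rotvec(); t=R.inv().apply(np.array(pos)-s['eef_pos'])/1000
    print('rot',rv.round(4),'shift m',t.round(4),'deg',np.degrees(np.linalg.norm(rv)).round(1),'mm',np.linalg.norm(t*1000).round(1))
E
python3 - <<'E'
from h import *
c=load('t0'); 
print('purple',onz(c,[(213,268),(268,229),(310,272),(252,319)],28).round())
print('small',onz(c,[(382,308),(427,306)],20).round())
r=np.radians
g=(361.6,-341.2)
delta((*g,110),(np.pi,0,r(78.3)))
delta((*g,12),(np.pi,0,r(78.3)))
E
```

```text
purple [[365. 188.  28.]
 [472.  53.  28.]
 [366. -60.  28.]
 [242.  81.  28.]]
small [[ 282. -247.   20.]
 [ 290. -365.   20.]]
rot [-1.100e-03 -6.000e-04 -9.448e-01] shift m [ 0.1902 -0.1651  0.1209] deg 54.1 mm 279.4
rot [-1.100e-03 -6.000e-04 -9.448e-01] shift m [ 0.1902 -0.165   0.2189] deg 54.1 mm 333.6
```

Emit:
move_arm(
  motion=[
    [0, 0, -0.16, 0.032, -0.0275, 0.02, 0.04],
    [0, 0, -0.32, 0.064, -0.055, 0.04, 0.04],
    [0, 0, -0.48, 0.096, -0.083, 0.06, 0.04],
    [0, 0, -0.64, 0.128, -0.11, 0.08, 0.04],
    [0, 0, -0.8, 0.16, -0.138, 0.1, 0.04],
    [0, 0, -0.945, 0.19, -0.165, 0.121, 0.04],
    [0, 0, -0.945, 0.19, -0.165, 0.121, 0.04],
    [0, 0, -0.945, 0.19, -0.165, 0.121, 0.04],
  ],
)

```text
clock: 1.1
eef_pos: [361.9, -342.2, 110.4]
tcp_rot: [3.141, 0.0, 1.366]
contact_force: [1.0, -0.9, 0.1]
opening: 0.466
grasp_force: 0.0
```

Run:
```python
from h import *
save('wrist','w1'); save('top','t1')
s=sensors.sense(); print(s['eef_pos'],s['tcp_rot'],s['opening'],s['contact_force'])
delta((361.6,-341.2,12),(np.pi,0,np.radians(78.3)))
# project expected rim point in the wrist view
c=load('w1'); T=np.linalg.inv(c['T'])
for q in [(361.6,-341.2,28),(361.6,-341.2,28)+np.r_[.2021,.9794,0]*90,(361.6,-341.2,28)-np.r_[.2021,.9794,0]*90]:
    x=T[:3,:3]@np.array(q)+T[:3,3]; print(cv2.projectPoints(x.reshape(1,3),np.zeros(3),np.zeros(3),c['K'],np.array([float(c['k1']),0,0,0]))[0].ravel().round())
```

```text
[ 361.8530229  -342.98238994  110.79387819] [3.14059597e+00 7.87979727e-04 1.36527038e+00] 0.4688505247844123 [0.70466015 0.00469223 0.77592793]
rot [ 0.001   0.0008 -0.0013] shift m [ 0.0018 -0.0007  0.0988] deg 0.1 mm 98.8
[279. 217.]
[279.  94.]
[280. 314.]
```

View pics/w1.png

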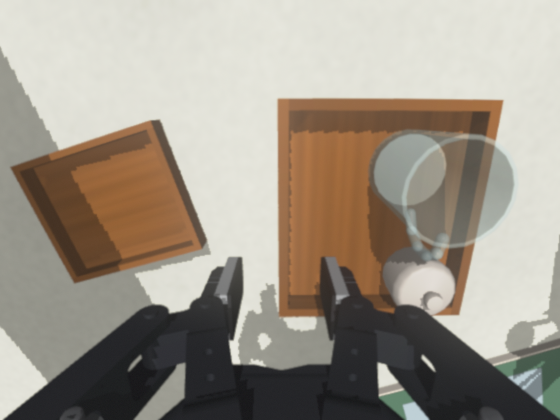

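The wrist view shows the near rim as a vertical strip at u≈278–291, v≈99–316. The fingers (≈240 and 325) straddle it, and the floor beside it is clear of the mug and bowl.

Emit:
move_arm(
  motion=[
    [0, 0, 0, 0, 0.001, 0.03, 0.04],
    [0, 0, 0, 0, 0.001, 0.06, 0.04],
    [0, 0, 0, 0, 0.001, 0.085, 0.04],
    [0, 0, 0, 0, 0.001, 0.098, 0.04],
    [0, 0, 0, 0, 0.001, 0.098, 0.0],
    [0, 0, 0, 0, 0.001, 0.098, 0.0],
    [0, 0, 0, 0, 0.001, 0.098, 0.0],
    [0, 0, 0, 0, 0.001, 0.098, 0.0],
  ],
  grip_force=60,
)

```text
clock: 2.2
eef_pos: [363.1, -342.7, 13.1]
tcp_rot: [3.14, 0.001, 1.367]
contact_force: [-2.1, -1.0, 7.0]
opening: 0.072
grasp_force: 60.5
```

Run:
```python
from h import *
s=sensors.sense(); print({k:np.round(s[k],3) for k in ('eef_pos','tcp_rot','opening','grasp_force','contact_force')})
r=np.radians; ys=r(-1.63); e=np.array([np.cos(ys),np.sin(ys)])
for sc in (-205,-110):
    ctr=np.array([727.5,-156.1])+sc*e; g=ctr-76*e; print(sc,g)
    delta((*g,s['eef_pos'][2]),(s['tcp_rot'][0],s['tcp_rot'][1],ys+np.pi/2),s)
```

```text
{'eef_pos': array([ 363.139, -342.744,   13.145]), 'tcp_rot': array([3.140e+00, 1.000e-03, 1.367e+00]), 'opening': np.float64(0.072), 'grasp_force': np.float64(60.462), 'contact_force': array([-2.127, -0.984,  6.957])}
-205 [ 446.61370432 -148.10694671]
rot [-0.0002  0.0002 -0.1754] shift m [ 2.075e-01  4.240e-02 -2.000e-04] deg 10.0 mm 211.8
-110 [ 541.57526336 -150.80922451]
rot [-0.0002  0.0002 -0.1754] shift m [ 2.241e-01  1.359e-01 -1.000e-04] deg 10.0 mm 262.1
```

Emit:
move_arm(
  motion=[
    [0, 0, -0.003, 0.004, 0.001, 0, 0],
    [0, 0, -0.012, 0.014, 0.003, 0, 0],
    [0, 0, -0.025, 0.029, 0.006, 0, 0],
    [0, 0, -0.041, 0.048, 0.01, 0, 0],
    [0, 0, -0.058, 0.068, 0.014, 0, 0],
    [0, 0, -0.073, 0.086, 0.0176, 0, 0],
    [0, 0, -0.083, 0.098, 0.02, 0, 0],
    [0, 0, -0.088, 0.104, 0.0212, 0, 0],
  ],
)

```text
clock: 3.2
eef_pos: [405.6, -245.2, 13.2]
tcp_rot: [3.139, 0.002, 1.455]
contact_force: [-2.8, -7.3, 5.7]
opening: 0.074
grasp_force: 60.7
```

```bash
cat > d.py <<'E'
from h import *
import sys
s=sensors.sense(); print({k:np.round(s[k],3) for k in ('clock','eef_pos','tcp_rot','opening','grasp_force','contact_force')})
ys=np.radians(-1.63); e=np.array([np.cos(ys),np.sin(ys)])
for sc in (-205,-110):
    g=np.array([727.5,-156.1])+(sc-76)*e; print(sc,g)
    delta((*g,13),(np.pi,0,ys+np.pi/2),s)
save('top',sys.argv[1])
E
python3 d.py t2
```

```text
{'clock': np.float64(3.2), 'eef_pos': array([ 405.57 , -245.198,   13.159]), 'tcp_rot': array([3.139e+00, 2.000e-03, 1.455e+00]), 'opening': np.float64(0.074), 'grasp_force': np.float64(60.714), 'contact_force': array([-2.841, -7.261,  5.708])}
-205 [ 446.61370432 -148.10694671]
rot [ 0.0022  0.0017 -0.0875] shift m [1.012e-01 2.950e-02 1.000e-04] deg 5.0 mm 105.4
-110 [ 541.57526336 -150.80922451]
rot [ 0.0022  0.0017 -0.0875] shift m [0.1095 0.1242 0.0003] deg 5.0 mm 165.5
```

View pics/t2.png

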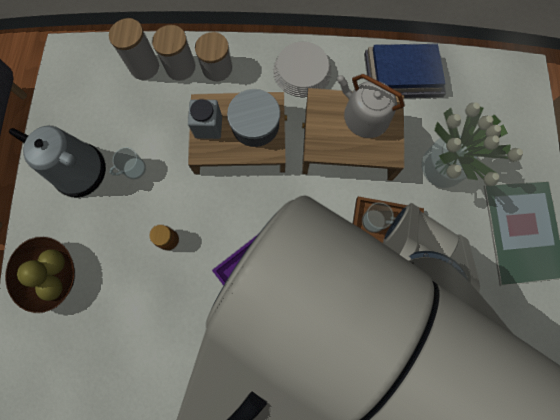

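The tray now shows at about (390,215) with the mug upright at (378,215). The arm hides the rest of it. I'll continue the drag.

Emit:
move_arm(
  motion=[
    [0, 0, -0.003, 0.004, 0.001, 0, 0],
    [0, 0, -0.012, 0.014, 0.004, 0, 0],
    [0, 0, -0.025, 0.029, 0.0085, 0, 0],
    [0, 0, -0.041, 0.048, 0.014, 0, 0],
    [0, 0, -0.058, 0.068, 0.0195, 0, 0],
    [0, 0, -0.073, 0.085, 0.0245, 0, 0],
    [0, 0, -0.083, 0.097, 0.028, 0, 0],
    [0, 0, -0.088, 0.101, 0.0295, 0, 0],
  ],
)

```text
clock: 4.25
eef_pos: [446.1, -147.9, 13.1]
tcp_rot: [3.14, 0.001, 1.543]
contact_force: [-4.2, -9.0, 9.2]
opening: 0.078
grasp_force: 61.5
```

```bash
python3 d.py t3
python3 - <<'E'
from h import *
save('wrist','w3'); save('scene','s3'); s=sensors.sense(); print(s['tcp_rot'],s['contact_force'])
# near-rim line direction from the wrist view
c=load('w3'); hsv=cv2.cvtColor(c['p'],cv2.COLOR_RGB2HSV)
X=cloud(c); m=((hsv[...,0]<22)&(hsv[...,1]>75)&(abs(X[...,2])<45)).astype(np.uint8)
k,l,st,_=cv2.connectedComponentsWithStats(m); i=1+st[1:,4].argmax(); print(st[i])
v,u=np.nonzero(l==i); W=onz(c,np.c_[u,v],28)[:,:2]
r=cv2.minAreaRect(W.astype(np.float32)); print(r,cv2.boxPoints(r).round(1).tolist())
cv2.imwrite('pics/pair.png',np.hstack([cv2.resize(c['p'],(400,300)),cv2.resize(load('s3')['p'],(400,300))])[:,:,::-1])
E
```

```text
{'clock': np.float64(4.25), 'eef_pos': array([ 446.12 , -147.935,   13.119]), 'tcp_rot': array([3.140e+00, 1.000e-03, 1.543e+00]), 'opening': np.float64(0.078), 'grasp_force': np.float64(61.477), 'contact_force': array([-4.238, -9.011,  9.202])}
-205 [ 446.61370432 -148.10694671]
rot [0.0012 0.0011 0.0008] shift m [-0.0002  0.0005  0.0001] deg 0.1 mm 0.5
-110 [ 541.57526336 -150.80922451]
rot [0.0012 0.0011 0.0008] shift m [-0.0002  0.0955  0.0002] deg 0.1 mm 95.5
[3.13991705e+00 2.45523997e-04 1.54181661e+00] [-0.15517379 -0.21457412  7.82438961]
[  272    88   288   282 43665]
((504.7664794921875, -131.55233764648438), (140.12925720214844, 122.0223159790039), 87.26786804199219) [[440.5, -198.60000610351562], [562.4000244140625, -204.39999389648438], [569.0, -64.5], [447.20001220703125, -58.70000076293945]]
```

View pics/pair.png

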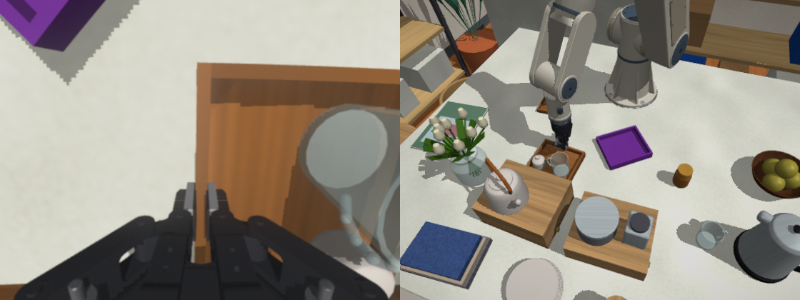

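The left half (wrist) shows the tray gripped at its near rim, with the mug and bowl standing. The right half (scene) shows the tray lined up before the tall stand's mouth. It is about 1° off, which I'll correct while going in.

Emit:
move_arm(
  motion=[
    [0, 0, -0.01, 0, 0.003, 0, 0],
    [0, 0, -0.02, 0, 0.011, 0, 0],
    [0, 0, -0.02, 0, 0.023, 0, 0],
    [0, 0, -0.02, 0, 0.038, 0, 0],
    [0, 0, -0.02, 0, 0.054, 0, 0],
    [0, 0, -0.02, 0, 0.07, 0, 0],
    [0, 0, -0.02, 0, 0.083, 0, 0],
    [0, 0, -0.02, 0, 0.09, 0, 0],
  ],
)

```text
clock: 5.4
eef_pos: [529.1, -149.0, 13.0]
tcp_rot: [-3.129, -0.002, 1.563]
contact_force: [-31.5, 1.0, 40.9]
opening: 0.073
grasp_force: 65.3
```

```bash
python3 d.py t4
python3 - <<'E'
from h import *
save('wrist','w4'); s=sensors.sense(); print(s['tcp_rot'],s['contact_force'])
c=load('w4'); hsv=cv2.cvtColor(c['p'],cv2.COLOR_RGB2HSV)
X=cloud(c); m=((hsv[...,0]<22)&(hsv[...,1]>75)&(abs(X[...,2])<45)).astype(np.uint8)
k,l,st,_=cv2.connectedComponentsWithStats(m); i=1+st[1:,4].argmax(); print(st[i])
v,u=np.nonzero(l==i); W=onz(c,np.c_[u,v],28)[:,:2]
print(cv2.boxPoints(cv2.minAreaRect(W.astype(np.float32))).round(1).tolist())
# outer edge of near rim: leftmost pixel per row, straight fit
rows=range(st[i][1]+8,st[i][1]+90); E=onz(c,[(u[v==q].min(),q) for q in rows],28); f=np.polyfit(E[:,1],E[:,0],1); print('rim yaw deg',-np.degrees(np.arctan(f[0])), E[0],E[-1])
E
cp pics/w4.png pics/w4v.png
```

```text
{'clock': np.float64(5.4), 'eef_pos': array([ 529.096, -149.02 ,   13.05 ]), 'tcp_rot': array([-3.129e+00, -2.000e-03,  1.563e+00]), 'opening': np.float64(0.073), 'grasp_force': np.float64(65.271), 'contact_force': array([-31.509,   0.958,  40.948])}
-205 [ 446.61370432 -148.10694671]
rot [-0.0127 -0.0023  0.021 ] shift m [ 0.0003 -0.0825  0.0011] deg 1.4 mm 82.5
-110 [ 541.57526336 -150.80922451]
rot [-0.0127 -0.0023  0.021 ] shift m [-0.0017  0.0125 -0.0001] deg 1.4 mm 12.6
[-3.13092963e+00 -2.16563260e-03  1.56323056e+00] [-20.99732876   1.70823931  32.00532039]
[  271    88   289   282 44793]
[[526.7000122070312, -200.10000610351562], [648.5, -200.39999389648438], [648.7999877929688, -60.599998474121094], [527.0, -60.29999923706055]]
rim yaw deg 0.03239067250228145 [527.64293378 -63.26036612  28.        ] [527.51434118 -95.80450817  28.        ]
```

View pics/w4v.png

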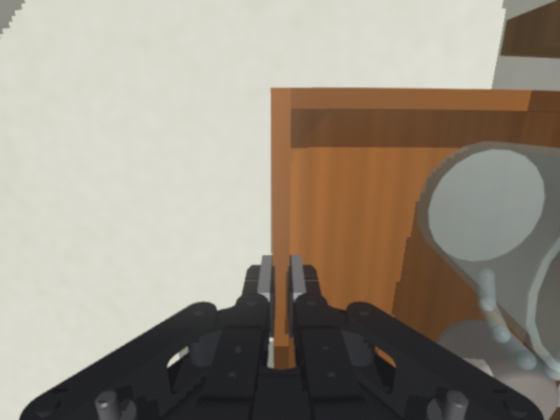

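The wrist view shows the tray square, with the stand's left panel at (530,40), but the force has jumped to 31 N. Something is blocking it, so I'll check the outside views before doing anything.

Run:
```python
from h import *
save('scene','s4'); s=sensors.sense(); print(s['tcp_rot'],s['contact_force'],s['eef_pos'],s['wrist_torque'])
a=load('t4')['p'][60:300,270:480]; b=load('s4')['p'][90:310,70:290]
cv2.imwrite('pics/pair4.png',np.hstack([cv2.resize(a,(400,457)),cv2.resize(b,(400,457))])[:,:,::-1])
from m import meas
meas('t4')
for f in('t0','t4'):
  p=load(f)['p'].astype(int); print(f)
print('teapot/stand diff',np.abs(load('t0')['p'][60:160,300:412].astype(int)-load('t4')['p'][60:160,300:412]).mean(), np.abs(load('t0')['p'][60:160,180:290].astype(int)-load('t4')['p'][60:160,180:290]).mean())
print('wristcam pos',load('w4')['T'][:3,3])
```

```text
[-3.13144780e+00 -2.10364941e-03  1.56321508e+00] [-21.79872467   1.47714619  31.07384271] [ 530.14921442 -149.11297596   13.10570902] [0.21914107 3.44899525 0.05637296]Traceback (most recent call last):
  File "<stdin>", line 6, in <module>
  File "m.py", line 11, in meas
    k,lab,st,_=cv2.connectedComponentsWithStats(m); i=1+st[1:,4].argmax()
                                                        ~~~~~~~~~~~~~~~^^
ValueError: attempt to get argmax of an empty sequence
```

View pics/pair4.png

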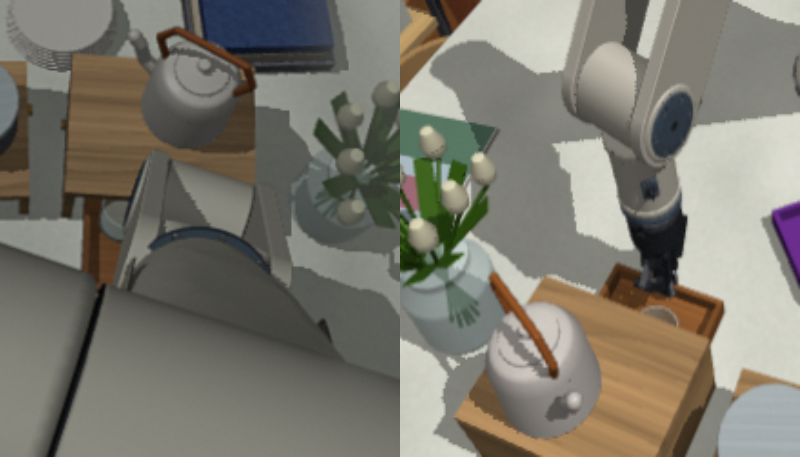

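The outside views show the tray front inside the mouth, the mug upright, and the stand and teapot unmoved. Fx/Fz is about 0.6, which is just friction from the fingers bearing down on the tray. I'll release and lift off.

Emit:
move_arm(
  motion=[
    [0, 0, 0, 0, -0.003, 0, 0.01],
    [0, 0, 0, 0, -0.003, 0, 0.035],
    [0, 0, 0, 0, -0.003, 0, 0.035],
    [0, 0, 0, 0, -0.003, -0.01, 0.035],
    [0, 0, 0, 0, -0.003, -0.05, 0.035],
    [0, 0, 0, 0, -0.003, -0.1, 0.035],
    [0, 0, 0, 0, -0.03, -0.13, 0.035],
    [0, 0, 0, 0, -0.06, -0.13, 0.035],
  ],
)

```text
clock: 6.55
eef_pos: [476.9, -150.2, 145.4]
tcp_rot: [3.136, 0.002, 1.563]
contact_force: [-0.6, 0.5, 0.3]
opening: 0.409
grasp_force: 0.0
```

Run:
```python
from h import *
save('wrist','w5'); save('top','t5'); s=sensors.sense(); print(s['tcp_rot'],s['contact_force'],s['eef_pos'],s['wrist_torque'],s['opening'])
cv2.imwrite('pics/pair5.png',np.hstack([cv2.resize(load('t5')['p'],(400,300)),cv2.resize(load('w5')['p'],(400,300))])[:,:,::-1])
c=load('t5'); X=cloud(c); hsv=cv2.cvtColor(c['p'],cv2.COLOR_RGB2HSV)
for f in ('t0','t5'):
    c=load(f);X=cloud(c); hsv=cv2.cvtColor(c['p'],cv2.COLOR_RGB2HSV)
    m=((hsv[...,0]<22)&(hsv[...,1]>75)&(abs(X[...,2]-114)<6)).astype(np.uint8); m[:,:295]=0;m[:,412:]=0;m[:75]=0;m[172:]=0
    v,u=np.nonzero(m); W=onz(c,np.c_[u,v],114)[:,:2]; r=cv2.minAreaRect(W.astype(np.float32)); print(f,r)
```

```text
[-3.14086441e+00 -8.40177228e-05  1.56240412e+00] [-0.85926137  1.0597059  -1.11370105] [ 473.00913271 -149.41803102  143.20703838] [-0.05031259 -0.03415283  0.01760787] 0.41235299739488757
t0 ((727.25390625, -156.20989990234375), (249.72508239746094, 203.85572814941406), 88.2570571899414)
t5 ((727.5230712890625, -156.1844482421875), (249.606689453125, 202.68846130371094), 88.20379638671875)
```

View pics/pair5.png

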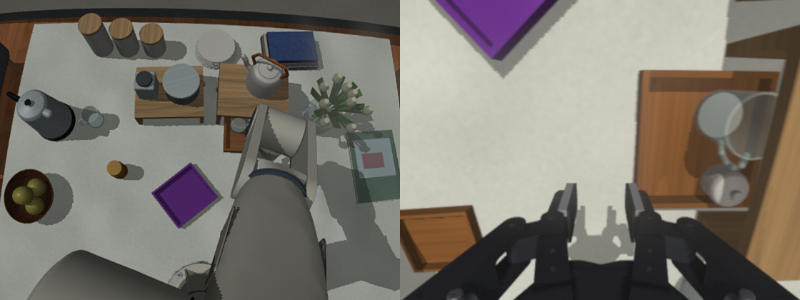

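The tray sits inside the mouth at about (238,132) in the left half, the stands have not moved, and the tool is free. In the right half the mug and bowl stand upright. I'll reorient the tool for a tilted two-finger push.

Run:
```python
from h import *
c=load('w5'); hsv=cv2.cvtColor(c['p'],cv2.COLOR_RGB2HSV); X=cloud(c)
m=((hsv[...,0]<22)&(hsv[...,1]>75)&(abs(X[...,2])<40)).astype(np.uint8); m[:,:300]=0
k,l,st,_=cv2.connectedComponentsWithStats(m); i=1+st[1:,4].argmax(); print(st[i])
v,u=np.nonzero(l==i)
E=np.array([(u[v==q].min(),q) for q in range(st[i][1]+4,st[i][1]+120)]); W=onz(c,E,28)
f=np.polyfit(W[:,1],W[:,0],1); print('yaw',-np.degrees(np.arctan(f[0])),W[0],W[-1])
L=[(q,v[u==q].min()) for q in range(330,420)] if 0 else [(q,v[u==q].min()) for q in range(st[i][0]+10,st[i][0]+90)]
Rr=[(q,v[u==q].max()) for q in range(st[i][0]+10,st[i][0]+50)]
a=onz(c,L,28);b=onz(c,Rr,28); print('left y',np.median(a[:,1]),np.degrees(np.polyfit(a[:,0],a[:,1],1)[0]),'right y',np.median(b[:,1]),'xmid',a[:,0].mean())
t=0.6; ys=np.radians(-1.63)
s=sensors.sense(); print(s['qpos'])
delta((473,-149,143),(np.pi,-t,ys)); delta((485,-149,60),(np.pi,-t,ys))
```

```text
[  329    98   203   194 20749]
yaw -0.49947653580948403 [518.68458089 -62.49780046  28.        ] [ 517.98790243 -160.04827831   28.        ]
left y -60.248929411686895 -0.7179613581501052 right y -236.9519237244607 xmid 551.137420311584
[-3.08899120e-01  2.64993376e-01  1.98598334e+00 -1.73942785e-04
  8.91336425e-01 -3.00397591e-01]
rot [-0.4765  0.467   1.5384] shift m [ 0.0004 -0.      0.0002] deg 96.1 mm 0.5
rot [-0.4765  0.467   1.5384] shift m [0.0005 0.012  0.0832] deg 96.1 mm 84.1
```

Emit:
move_arm(
  motion=[
    [-0.047, 0.046, 0.152, 0, -0.002, 0, 0.06],
    [-0.095, 0.093, 0.305, 0, -0.004, 0, 0.06],
    [-0.142, 0.139, 0.458, 0, -0.006, 0, 0.06],
    [-0.19, 0.186, 0.611, 0, -0.008, 0, 0.06],
    [-0.237, 0.232, 0.764, 0, -0.01, 0, 0.06],
    [-0.284, 0.278, 0.917, 0, -0.01, 0, 0.06],
    [-0.332, 0.325, 1.07, 0, -0.01, 0, 0.06],
    [-0.379, 0.371, 1.223, 0, -0.01, 0, 0.06],
  ],
)

```text
clock: 7.65
eef_pos: [466.1, -150.2, 142.8]
tcp_rot: [3.05, -0.492, 0.33]
contact_force: [1.2, 0.5, -0.5]
opening: 0.705
grasp_force: 0.0
```

```bash
cat > p.py <<'E'
from h import *
import sys
s=sensors.sense(); print({k:np.round(s[k],3) for k in ('clock','eef_pos','tcp_rot','contact_force')})
delta([float(a) for a in sys.argv[1:4]],(np.pi,-.6,np.radians(-1.63)),s)
E
python3 p.py 470 -149 60
```

```text
{'clock': np.float64(7.65), 'eef_pos': array([ 466.106, -150.177,  142.782]), 'tcp_rot': array([ 3.05 , -0.492,  0.33 ]), 'contact_force': array([ 1.22 ,  0.495, -0.522])}
rot [-0.0954  0.0929  0.3108] shift m [-0.0355 -0.0067  0.0746] deg 19.4 mm 82.9
```

Emit:
move_arm(
  motion=[
    [-0.032, 0.031, 0.104, -0.009, -0.002, 0.019, 0.06],
    [-0.064, 0.062, 0.208, -0.018, -0.003, 0.038, 0.06],
    [-0.0954, 0.0929, 0.311, -0.0355, -0.0067, 0.0746, 0.06],
    [-0.0954, 0.0929, 0.311, -0.0355, -0.0067, 0.0746, 0.06],
    [-0.0954, 0.0929, 0.311, -0.0355, -0.0067, 0.0746, 0.06],
  ],
)

```text
clock: 8.28
eef_pos: [471.6, -147.5, 62.6]
tcp_rot: [-3.141, -0.601, -0.015]
contact_force: [1.0, -0.2, 1.6]
opening: 0.702
grasp_force: 0.0
```

```bash
python3 p.py 475 -149 10
python3 - <<'E'
from h import *
save('wrist','w6'); c=load('w6'); hsv=cv2.cvtColor(c['p'],cv2.COLOR_RGB2HSV); X=cloud(c)
cv2.imwrite('pics/w6v.png',c['p'][:,:,::-1])
E
```

```text
{'clock': np.float64(8.275), 'eef_pos': array([ 471.617, -147.503,   62.645]), 'tcp_rot': array([-3.141, -0.601, -0.015]), 'contact_force': array([ 1.023, -0.221,  1.611])}
rot [-0.0081 -0.0008  0.0114] shift m [-0.027   0.0015  0.0454] deg 0.8 mm 52.8
```

View pics/w6v.png

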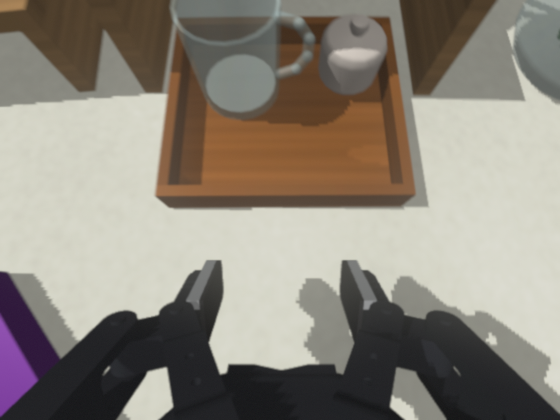

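The wrist view looks straight into the tall stand. The tray's near edge runs (157,195)–(413,193), with the panel feet at about (155,92) and (416,95). The mug and bowl are upright under the board.

Run:
```python
from h import *
c=load('w6')
print('feet',onz(c,[(155,92),(416,95),(84,91)],0).round(1).tolist())
print('near edge',onz(c,[(157,195),(413,193)],28).round(1).tolist())
print('sides', onz(c,[(170,90),(402,90)],28).round(1).tolist())
```

```text
feet [[631.6, -41.3, 0.0], [623.4, -268.1, 0.0], [635.2, 22.6, 0.0]]
near edge [[526.3, -64.3, 28.0], [523.9, -239.0, 28.0]]
sides [[611.1, -66.0, 28.0], [607.1, -242.9, 28.0]]
```

Emit:
move_arm(
  motion=[
    [0, 0, 0.011, -0.009, 0.0, 0.015, 0.06],
    [0, 0, 0.011, -0.018, 0.0, 0.03, 0.06],
    [0, 0, 0.011, -0.027, 0.0, 0.0455, 0.06],
    [0, 0, 0.011, -0.027, 0.0, 0.0455, 0.06],
    [0, 0, 0.011, -0.027, 0.0, 0.0455, 0.06],
  ],
)

```text
clock: 8.95
eef_pos: [474.5, -146.7, 10.5]
tcp_rot: [-3.132, -0.6, -0.026]
contact_force: [0.3, 0.0, 0.3]
opening: 0.7
grasp_force: 0.0
```

```bash
python3 p.py 500 -149 10
```

```text
{'clock': np.float64(8.95), 'eef_pos': array([ 474.487, -146.737,   10.531]), 'tcp_rot': array([-3.132, -0.6  , -0.026]), 'contact_force': array([0.321, 0.022, 0.259])}
rot [-0.0104 -0.      0.0018] shift m [0.0208 0.0017 0.0149] deg 0.6 mm 25.6
```

Emit:
move_arm(
  motion=[
    [0, 0, 0, 0.008, 0.005, 0.0055, 0.06],
    [0, 0, 0, 0.0165, 0.005, 0.0113, 0.06],
    [0, 0, 0, 0.0248, 0.005, 0.017, 0.06],
    [0, 0, 0, 0.0289, 0.005, 0.0198, 0.06],
    [0, 0, 0, 0.033, 0.005, 0.0226, 0.06],
    [0, 0, 0, 0.0371, 0.005, 0.0254, 0.06],
    [0, 0, 0, 0.0412, 0.005, 0.0282, 0.06],
  ],
)

```text
clock: 9.82
eef_pos: [522.9, -152.6, 9.4]
tcp_rot: [-3.133, -0.597, -0.027]
contact_force: [-11.0, 1.2, 8.8]
opening: 0.702
grasp_force: 5.3
```

Emit:
move_arm(
  motion=[
    [0, 0, 0, 0, 0, -0.002, 0.06],
    [0, 0, 0, 0, 0, -0.002, 0.06],
  ],
)

```text
clock: 10.07
eef_pos: [522.6, -152.9, 11.6]
tcp_rot: [-3.133, -0.599, -0.027]
contact_force: [-1.1, 0.4, -0.6]
opening: 0.705
grasp_force: 0.0
```

```bash
python3 p.py 550 -152.5 12
```

```text
{'clock': np.float64(10.075), 'eef_pos': array([ 522.637, -152.913,   11.617]), 'tcp_rot': array([-3.133, -0.599, -0.027]), 'contact_force': array([-1.116,  0.356, -0.627])}
rot [-0.0097  0.0005  0.0011] shift m [ 0.0228 -0.001   0.0151] deg 0.6 mm 27.4
```

Emit:
move_arm(
  motion=[
    [0, 0, 0, 0.0033, 0, 0.0022, 0.06],
    [0, 0, 0, 0.0066, 0, 0.0044, 0.06],
    [0, 0, 0, 0.0099, 0, 0.0066, 0.06],
    [0, 0, 0, 0.0132, 0, 0.0088, 0.06],
    [0, 0, 0, 0.0165, 0, 0.0111, 0.06],
    [0, 0, 0, 0.0198, 0, 0.0133, 0.06],
    [0, 0, 0, 0.0231, 0, 0.0155, 0.06],
    [0, 0, 0, 0.0264, 0, 0.0177, 0.06],
  ],
)

```text
clock: 11.08
eef_pos: [552.6, -153.3, 11.0]
tcp_rot: [-3.132, -0.596, -0.028]
contact_force: [-7.5, 0.6, 4.5]
opening: 0.704
grasp_force: 3.7
```

Emit:
move_arm(
  motion=[
    [0, 0, 0, 0.0021, 0, 0.0014, 0.06],
    [0, 0, 0, 0.0042, 0, 0.0028, 0.06],
    [0, 0, 0, 0.0063, 0, 0.0042, 0.06],
    [0, 0, 0, 0.0084, 0, 0.0056, 0.06],
    [0, 0, 0, 0.0105, 0, 0.007, 0.06],
    [0, 0, 0, 0.0126, 0, 0.0084, 0.06],
    [0, 0, 0, 0.0147, 0, 0.0098, 0.06],
    [0, 0, 0, 0.0165, 0, 0.011, 0.06],
  ],
)

```text
clock: 12.08
eef_pos: [572.5, -153.8, 11.0]
tcp_rot: [-3.133, -0.596, -0.028]
contact_force: [-5.8, -0.5, 0.8]
opening: 0.702
grasp_force: 3.0
```

Run:
```python
from h import *
s=sensors.sense(); save('wrist','w7'); c=load('w7'); print(s['eef_pos'],s['contact_force'])
hsv=cv2.cvtColor(c['p'],cv2.COLOR_RGB2HSV)
m=((hsv[...,0]<22)&(hsv[...,1]>75)).astype(np.uint8)
k,l,st,_=cv2.connectedComponentsWithStats(m); print(st[1:][st[1:,4]>500].tolist())
E=[]
for u in range(225,340,8):
    col=np.nonzero(m[60:330,u])[0]; E.append((u,col.max()+60 if len(col) else 0))
print(E); print(onz(c,[E[0],E[-1]],0).round(1),onz(c,[E[0],E[-1]],28).round(1))
```

```text
[ 572.49675279 -153.81242981   11.04985117] [-5.76585151 -0.5082432   0.83581626]
[[0, 0, 560, 265, 111752]]
[(225, np.int64(263)), (233, np.int64(263)), (241, np.int64(263)), (249, np.int64(264)), (257, np.int64(263)), (265, np.int64(263)), (273, np.int64(263)), (281, np.int64(263)), (289, np.int64(263)), (297, np.int64(263)), (305, np.int64(263)), (313, np.int64(263)), (321, np.int64(263)), (329, np.int64(263)), (337, np.int64(263))]
[[ 579.6 -121.6    0. ]
 [ 578.2 -185.     0. ]] [[ 576.4 -126.8   28. ]
 [ 575.1 -180.1   28. ]]
```

Emit:
move_arm(
  motion=[
    [0, 0, 0, 0.001, 0, 0.0007, 0.06],
    [0, 0, 0, 0.002, 0, 0.0014, 0.06],
    [0, 0, 0, 0.003, 0, 0.002, 0.06],
    [0, 0, 0, 0.004, 0, 0.0027, 0.06],
    [0, 0, 0, 0.005, 0, 0.0034, 0.06],
    [0, 0, 0, 0.0058, 0, 0.0039, 0.06],
  ],
)

```text
clock: 12.88
eef_pos: [581.1, -154.2, 11.9]
tcp_rot: [-3.133, -0.599, -0.027]
contact_force: [-3.0, -0.2, -3.3]
opening: 0.704
grasp_force: 1.7
```

Emit:
move_arm(
  motion=[
    [0, 0, 0, 0.0008, 0, 0.0008, 0.06],
    [0, 0, 0, 0.0016, 0, 0.0014, 0.06],
    [0, 0, 0, 0.0024, 0, 0.002, 0.06],
    [0, 0, 0, 0.0033, 0, 0.0026, 0.06],
  ],
)

```text
clock: 13.38
eef_pos: [585.4, -154.2, 11.8]
tcp_rot: [-3.133, -0.599, -0.027]
contact_force: [-3.6, -0.3, -2.7]
opening: 0.701
grasp_force: 1.8
```

Emit:
move_arm(
  motion=[
    [0, 0, 0, 0.0008, 0, 0.0009, 0.06],
    [0, 0, 0, 0.0016, 0, 0.0016, 0.06],
    [0, 0, 0, 0.0024, 0, 0.0022, 0.06],
    [0, 0, 0, 0.0033, 0, 0.0028, 0.06],
  ],
)

```text
clock: 13.88
eef_pos: [589.6, -154.3, 11.5]
tcp_rot: [-3.133, -0.6, -0.027]
contact_force: [-6.8, 0.5, 1.4]
opening: 0.699
grasp_force: 3.1
```

Emit:
move_arm(
  motion=[
    [0, 0, 0, 0.0008, 0, 0.00055, 0.06],
    [0, 0, 0, 0.0016, 0, 0.0011, 0.06],
    [0, 0, 0, 0.0024, 0, 0.0017, 0.06],
    [0, 0, 0, 0.0032, 0, 0.0022, 0.06],
  ],
)

```text
clock: 14.38
eef_pos: [593.5, -154.4, 11.5]
tcp_rot: [-3.133, -0.6, -0.027]
contact_force: [-6.5, 0.8, 1.2]
opening: 0.704
grasp_force: 3.1
```

Emit:
move_arm(
  motion=[
    [0, 0, 0, 0.0008, 0, 0.00055, 0.06],
    [0, 0, 0, 0.0016, 0, 0.0011, 0.06],
    [0, 0, 0, 0.0024, 0, 0.0017, 0.06],
  ],
)

```text
clock: 14.75
eef_pos: [596.4, -154.5, 11.5]
tcp_rot: [-3.133, -0.599, -0.027]
contact_force: [-10.0, 0.8, 4.5]
opening: 0.703
grasp_force: 5.1
```

Emit:
move_arm(
  motion=[
    [0, 0, 0, 0.0004, 0, 0.0002, 0.06],
    [0, 0, 0, 0.0008, 0, 0.0004, 0.06],
  ],
)

```text
clock: 15.0
eef_pos: [596.4, -154.5, 11.4]
tcp_rot: [-3.133, -0.598, -0.027]
contact_force: [-13.2, -0.1, 7.6]
opening: 0.701
grasp_force: 6.6
```

The force rises to 13 N with no further advance, so the rail has been reached about 24 mm short of the mouth, inside the stated range. Backing off.

Emit:
move_arm(
  motion=[
    [0, 0, 0, -0.004, 0, -0.0027, 0.06],
    [0, 0, 0, -0.02, 0, -0.0137, 0.06],
    [0, 0, 0, -0.045, 0, -0.031, 0.06],
    [0, 0, 0, -0.07, 0, -0.048, 0.06],
    [0, 0, 0, -0.07, 0, -0.06, 0.06],
    [0, 0, 0, -0.07, 0, -0.06, 0.06],
    [0, 0, 0, -0.07, 0, -0.06, 0.06],
  ],
)

```text
clock: 15.88
eef_pos: [507.1, -153.0, 22.0]
tcp_rot: [-3.133, -0.602, -0.026]
contact_force: [-0.7, -0.2, -0.8]
opening: 0.7
grasp_force: 0.0
```

Run:
```python
from h import *
s=sensors.sense(); print(s['clock'],s['eef_pos'],s['contact_force'])
save('top','t9'); save('wrist','w9')
for f in ('t0','t9'):
    c=load(f);X=cloud(c); hsv=cv2.cvtColor(c['p'],cv2.COLOR_RGB2HSV)
    m=((hsv[...,0]<22)&(hsv[...,1]>75)&(abs(X[...,2]-114)<6)).astype(np.uint8); m[:,:295]=0;m[:,412:]=0;m[:75]=0;m[172:]=0
    v,u=np.nonzero(m); W=onz(c,np.c_[u,v],114)[:,:2]; print(f,cv2.minAreaRect(W.astype(np.float32)))
c=load('w9'); hsv=cv2.cvtColor(c['p'],cv2.COLOR_RGB2HSV); m=((hsv[...,0]<22)&(hsv[...,1]>75)).astype(np.uint8)
E=[]
for u in range(220,360,5):
    col=np.nonzero(m[:250,u])[0]
    if len(col): E.append((u,col.max()))
W=onz(c,E,0); print(W[[0,-1]].round(1),'edge slope deg',-np.degrees(np.arctan(np.polyfit(W[:,1],W[:,0],1)[0])))
```

```text
15.875 [ 507.14727374 -153.01813225   22.00747172] [-0.66545496 -0.18490616 -0.77963383]
t0 ((727.25390625, -156.20989990234375), (249.72508239746094, 203.85572814941406), 88.2570571899414)
t9 ((727.7938232421875, -156.2696990966797), (249.6383514404297, 203.62405395507812), 88.2570571899414)
[[ 603.8 -112.3    0. ]
 [ 601.4 -204.5    0. ]] edge slope deg -1.4586036799056366
```

```bash
python3 -c "
from rig import order
print(order.sign_off())"
```

```text
the job is handed in; nothing more can be done
None
```

The job is handed in at about 16 s. The tray rests against the tall stand's stop rail, about 25 mm in front of its mouth and square to it. The stand moved less than 1 mm. The mug and bowl were upright when last seen just before the final push, but I didn't view them again after it. During the drag in, the gripped fingers bore down on the tray with up to about 41 N.

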